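# Roll the truffle tin onto its display card

## Robot

A 6-joint arm with a two-finger parallel gripper is mounted at the origin on the work surface. World frame = base frame: x ahead of the robot, y to its left, z up, the work surface at z = 0. Lengths are in m, angles in rad, forces in N, time in s.
With the tool pointing down it reaches from about 0.325 to 0.85 m from the base axis. Payload 15.5 kg.
Tool frame: the origin (TCP) lies between the finger pads, 19 mm behind the fingertips; this is the grasp point; z points along the fingers, y is the line along which they close (so a half turn about z gives the same grasp; the last joint's range is limited). The gripper opens to 91 mm and grips with 3 to 60 N. Pads are 32 mm wide; open, the fingers measure 118 mm over their backs; the gripper's body (76 mm by 178 mm) begins 60 mm behind the grasp point.
Start: joints at [1.173, 0.494, 1.345, -0, 1.302, -0.096], TCP at [0.186, 0.597, 0.233] pointing down, gripper open.
Joint ranges: [-2.91, 2.91], [-0.82, 2.16], [0.22, 2.67], [-1.22, 4.37], [0.12, 2.79], [-3.08, 3.08]. Speed limits (rad/s): [1.89, 1.89, 2.57, 3.01, 3.01, 3.01].

## Interface

Orientations are given as a rotation vector (axis times angle).
In Python, from cell import manip gives the robot as it stands. The module is installed in compiled form; this text tells all that it offers.
- The arm moves only by the tool send_rows, never from a script. Its argument "plan" is one flat list of numbers, 7 for each row, row after row: the shift along the tool's x, y, z in units of 0.15 m (1.0 is 0.15 m), then the turn, a rotation vector about the tool's x, y, z in units of pi/2 rad (1.0 is pi/2 rad), then the closure, from 0 (fully open) to 1 (shut). In form: [tx, ty, tz, wx, wy, wz, claw, tx, ty, tz, wx, wy, wz, claw, ...]. A call has 1 to 8 rows; each row is the pose to reach, as a shift and turn from the pose commanded when the call began, along the tool's axes at that moment; what a row does not reach only later rows make up. A row lasts 1/12 s, in which the tool goes at most 41.7 mm and 7.16 degrees, less where a joint would pass 70% of its speed; a pose out of reach is approached as far as the arm can. A call with a number of a shift or a turn outside -1 to 1 is refused whole. A call with a gripper value outside its range is refused whole. The fingers move at their own pace and stop on an object; "grip_force" is the grip in N (left out, the last holds). Time passes only in rows, so rows that repeat a pose let the fingers close. It gives the time, the measured TCP pose, the force, the opening and the grip force at its end, in the units of the state.
- manip.sense(): the state, without advancing time (a new reading comes with each control period).
- manip.grab_frame(name): name is "side" or "top" or "wrist"; returns a dict with "img" (480x640x3 uint8, blue, green, red), "fx", "fy", "cx", "cy" (pixels), "rvec" (rotation vector, rad) and "tvec" (3), from world to camera coordinates, as OpenCV has them. Camera axes: x right, y down, z forward; pixel columns grow to the right and rows downward; lengths in m; the calibration is good to about 2 mm. A picture is of the moment at which its call begins. There is no depth.
- manip.close_job(): hands the job in; it is judged then, once.
Trained networks look in a picture, given as the dict that the camera call returned (one of the last four; its "shot" number tells which), for a name from the list of things; names that differ only in an ending like _2 or _b are one class to them, and where a whole thing is asked for, a point or a joint stands for the part that bears it (a point fixed in the world has none). Each returns a list of dicts, best first, with "p" (0 to 1); they miss things now and then, are a little off and sometimes report something else, mostly with a low value. They report only what shows in the picture. A call takes as long as a camera call. They do not tell look-alikes from the thing itself.
- manip.masks_of(picture, target): "mask" (480x640 bool, what is visible of it) and "location" ([column, row] in pixels, amid what is visible of it).
The state is a dict: "t": time; "joint_positions": joint angles; "qd": joint speeds; "joint_efforts": joint torques, N m; "position": TCP position; "tcp_rot": TCP orientation; "wrist_force": force on the tool from outside, world axes, zero at the start; "wrist_torque": the same for the moment, N m; "finger_gap": finger opening in m; "gripper_force": force on a finger pad.
Only numpy, scipy, OpenCV 4.12 (cv2) and the standard library are available. Lean on these libraries where they do the work, as an engineer would, in place of code of your own. Each camera call takes 0.05 s, during which the arm holds its last target. There are 200 camera calls.

## Task

Set out the shop counter: roll the round tin that is lying on its side along the counter by pushing on its top with the fingertips, until it stops with the whole tin lying over the plain cardboard display card, lengthwise along the card. Do not pinch it, lift it or shove it along from low on its side, and leave the carton, the gift box and the jar where they are.

Things in the scene. Friction and masses are not known exactly. Their poses are not given: they have to be found in the camera images.
- tin: Round brass tin lying on its side, 140 mm long, 70 mm across, about 0.35 kg, dark end rims. Origin: its middle, on its axis, 35 mm up (top at 70 mm). x: along its axis; y, z turn as it rolls. Rolls straight, at right angles to its axis; let go at rest it stays put. A fingertip pressed lightly (3-10 N) on its top does not slip: the tin goes half as far as the fingertip, so several strokes.
- card: Display card of brown cardboard fixed flush on the counter, 190 mm (x) by 105 mm (y), under 1 mm thick: the tin rolls on without a step. Origin: its middle, counter height; z up. The tin starts beside one or other long side, 115-165 mm from the card's middle, its axis within 0.05 rad of the card's x, and ends over it, axis along x.
- carton: Loose square cardboard gift carton with a pale ribbon, 75 x 75 x 55 mm high, standing beside the other long side of the card, 115 to 165 mm from the card's middle; to be left alone. Origin: centre of its underside.
- giftbox: Loose grey cube-shaped gift box with a brass-coloured ribbon, 60 mm each way, beyond the card as seen from the robot; to be left alone. Origin: centre of its underside.
- jar: Loose small jar with a brass lid, 64 mm in diameter, 75 mm high, beyond the card; to be left alone. Origin: centre of its underside.
There are look-alikes about, which are no part of the job. Of the things like the tin, leave any that is white; of the rest the smaller one is meant.

How it is judged:
On the way:
1. the tin has rolled (not slid): it has turned about its axis by more than about 100 degrees (angle between tin's own z axis and vertical above 1.75 rad), for 0.05 s.
At the end, for the whole second after the job is handed in: The tin lies at rest on its side on the counter, over the card: its middle within 20 mm of the card's middle across the card and 28 mm along it, its axis within 0.2 rad of the card's long direction; carton, gift box and jar are within 20 mm of where they stood (y of tin in the frame of card between -0.02 and 0.02 m and x of tin in the frame of card between -0.028 and 0.028 m and angle between the x axis of tin and the x axis of card, either way round below 0.2 rad and height (world z) of tin between 0.032 and 0.038 m and linear speed of tin below 0.01 m/s and distance of each of carton, giftbox, jar from where it was at the start of the episode below 0.02 m); the robot touches nothing.
It fails at once if the tin is lifted off the counter (by more than 8 mm) (height (world z) of tin above 0.043 m).
It fails at once if the fingers push the tin from low on its side (touching it with the TCP less than 65 mm above the counter) instead of on its top (contact force between the fingers and tin above 0.5 N and height (world z) of the grasp point below 0.065 m).
It fails at once if the carton, the gift box or the jar is moved by more than 20 mm (distance of any of carton, giftbox, jar from where it was at the start of the episode above 0.02 m).
It also fails if it takes over 56 s, if anything falls off the work surface, if the arm or the gripper's body presses on something with over 40 N, if the wrist force passes 120 N, or if a joint passes its speed limit or range.

## Working session

There is one attempt and no reset: what is moved stays moved. The work goes in short steps, Python scripts to look and compute and a tool call to move; the robot and the scene stay as the last step left them, time stands still between calls to the robot, and variables do not carry over. Pictures are saved under pics/ and viewed, at most 10 in all, crops included, and the job is handed in when it is done.

Besides the shell and the picture viewer there is one more tool, called after "Emit:" in YAML: its name, and indented under it one key for each argument. send_rows: Moves the arm, as the interface text tells. Shifts and turns lie within -1 to 1; 1 stands for 0.15 m of shift or pi/2 rad of turn. Its arguments: {"type":"object","properties":{"plan":{"type":"array"},"grip_force":{"type":"number"}},"required":["plan"]}

```bash
mkdir -p pics; cat > h.py <<'E'
import cv2, numpy as np
from cell import manip
def ray(f,px,z):
    K=np.array([[f['fx'],0,f['cx']],[0,f['fy'],f['cy']],[0,0,1]]);R=cv2.Rodrigues(np.array(f['rvec'],float))[0];t=np.array(f['tvec'],float).ravel()
    px=np.atleast_2d(np.array(px,float));d=(R.T@np.linalg.inv(K)@np.c_[px,np.ones(len(px))].T).T
    c=-R.T@t
    return c+d*((z-c[2])/d[:,2])[:,None]
E
python3 - <<'E'
from h import *
fs={n:manip.grab_frame(n) for n in("top","side")}
for n,f in fs.items():
    cv2.imwrite(f'pics/{n}0.png',f['img'])
    for tg,z in(("tin",.035),("card",0),("carton",.0275),("giftbox",.03),("jar",.0375)):
        for r in manip.masks_of(f,tg):
            ys,xs=np.nonzero(r['mask']); b=cv2.minAreaRect(np.c_[xs,ys].astype(np.float32))
            print(n,tg,round(r['p'],2),np.round(r['location']),ray(f,r['location'],z).round(3),len(xs))
            if n=="top": print('   corners',ray(f,cv2.boxPoints(b),z)[:,:2].round(3).tolist())
s=manip.sense();print(s['t'],s['position'],s['tcp_rot'])
E
```

```text
top tin 0.93 [247. 192.] [[0.685 0.237 0.035]] 2344
   corners [[0.763, 0.28], [0.766, 0.209], [0.609, 0.199], [0.606, 0.269]]
top tin 0.92 [295. 280.] [[0.5   0.128 0.035]] 2379
   corners [[0.565, 0.168], [0.57, 0.096], [0.424, 0.084], [0.418, 0.155]]
top tin 0.71 [191. 319.] [[0.416 0.341 0.035]] 5314
   corners [[0.49, 0.434], [0.535, 0.335], [0.34, 0.242], [0.298, 0.34]]
top card 0.66 [375. 286.] [[ 0.494 -0.04   0.   ]] 4297
   corners [[0.593, 0.023], [0.6, -0.084], [0.41, -0.093], [0.403, 0.012]]
top card 0.66 [336. 200.] [[0.68  0.047 0.   ]] 853
   corners [[0.715, 0.082], [0.717, 0.018], [0.638, 0.017], [0.637, 0.08]]
top card 0.42 [419. 197.] [[ 0.691 -0.135  0.   ]] 1085
   corners [[0.658, -0.087], [0.735, -0.104], [0.719, -0.176], [0.643, -0.158]]
top carton 0.96 [449. 280.] [[ 0.509 -0.192  0.027]] 1606
   corners [[0.473, -0.147], [0.552, -0.153], [0.548, -0.245], [0.469, -0.239]]
top giftbox 0.67 [416. 198.] [[ 0.682 -0.123  0.03 ]] 1092
   corners [[0.651, -0.082], [0.726, -0.099], [0.711, -0.169], [0.636, -0.152]]
top jar 0.59 [334. 201.] [[0.669 0.051 0.037]] 866
   corners [[0.703, 0.084], [0.705, 0.018], [0.634, 0.017], [0.632, 0.082]]
side tin 0.87 [401. 277.] [[0.491 0.125 0.035]] 4575
side tin 0.56 [253. 322.] [[0.686 0.243 0.035]] 5234
side carton 0.75 [410. 144.] [[ 0.511 -0.196  0.027]] 2065
side giftbox 0.86 [308. 159.] [[ 0.687 -0.119  0.03 ]] 1768
side jar 0.65 [298. 227.] [[0.665 0.056 0.037]] 1917
0.6 [0.18576459 0.59672472 0.23270557] [ 4.72276423e-01  3.10588934e+00 -6.29305404e-05]
```

View pics/top0.png

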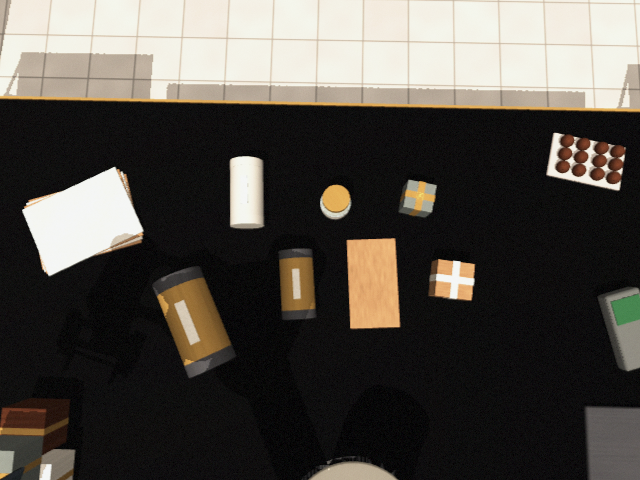

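View pics/side0.png

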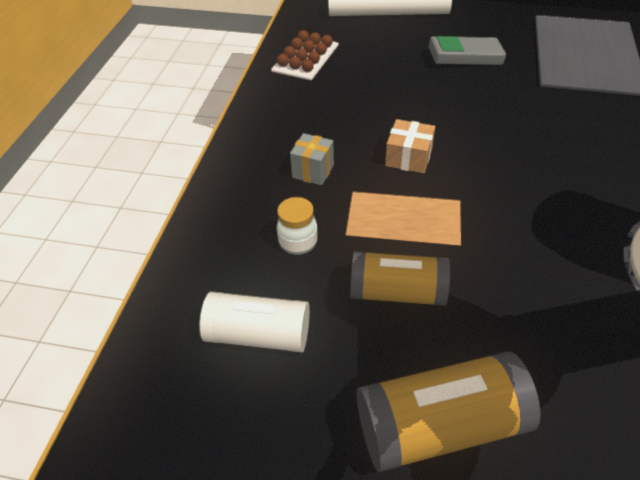

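Tin look-alikes in the top view are the small brass tin (297,284), the large brass tin (193,321) and the white roll (247,192). White is ruled out and the smaller brass one is meant, so it's (297,284). The plain card is at (373,283) and the carton at (453,280). Next I'll check this in a crop and refine the angles.

```bash
cat >> h.py <<'E'
def pose(f,tg,z,near):
    for r in manip.masks_of(f,tg):
        if np.hypot(*(ray(f,r['location'],z)[0,:2]-near))<.06:
            ys,xs=np.nonzero(r['mask']);p=ray(f,np.c_[xs,ys],z)[:,:2]
            h=cv2.minAreaRect((p*1000).astype(np.float32));q=cv2.boxPoints(h)/1000
            e=max([q[1]-q[0],q[2]-q[1]],key=np.linalg.norm); e=e*np.sign(e[0])
            return q.mean(0).round(4),round(float(np.arctan2(e[1],e[0])),3),np.round(h[1],1),r['mask']
E
python3 - <<'E'
from h import *
f=manip.grab_frame("top");im=f['img'].copy()
for tg,z,n in(("tin",.037,(.494,.126)),("card",0,(.5,-.036))):
    o=pose(f,tg,z,n)
    if o:
        print(tg,o[:3]); cs,_=cv2.findContours(o[3].astype(np.uint8),0,2); cv2.drawContours(im,cs,-1,(0,255,0),1)
cv2.imwrite('pics/crop.png',cv2.resize(im[220:350,260:490],None,fx=3,fy=3))
R=cv2.Rodrigues(manip.sense()['tcp_rot'])[0];print(R.round(3))
E
```

```text
tin (array([0.4949, 0.1259], dtype=float32), 0.091, array([145.1,  70.2]))
card (array([ 0.5015, -0.036 ], dtype=float32), 0.06, array([190. , 106.7]))
[[-0.955  0.297 -0.   ]
 [ 0.297  0.955  0.   ]
 [ 0.     0.    -1.   ]]
```

View pics/crop.png

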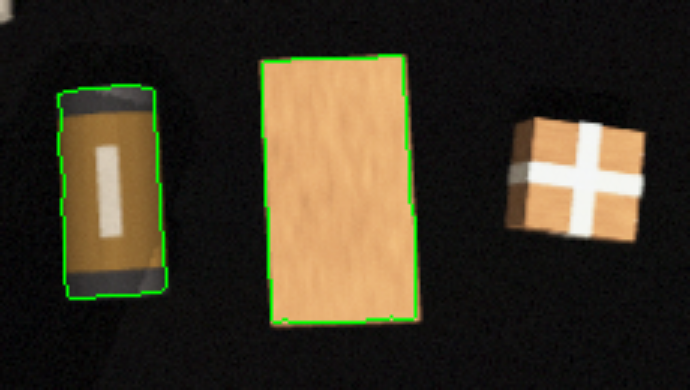

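The crop shows the small brass tin at left with the plain card in the middle and the ribboned carton on the right, so the choice holds. Moving in, fingers shut.

Emit:
send_rows:
  plan: [-1,-0.8,0,0,0,0,1,-1,-0.8,0,0,0,0,1,-1,-0.8,0,0,0,0,1,-1,-0.8,0,0,0,0,1,-1,-0.8,0,0,0,0,1,-1,-0.8,0,0,0,0,1]
  grip_force: 10

```text
t: 1.25
position: [0.2954, 0.434, 0.2329]
tcp_rot: [0.477, 3.105, -0.002]
wrist_force: [-0.1, 2.1, 0.0]
finger_gap: 0.0539
gripper_force: 0.0
```

Emit:
send_rows:
  plan: [-1,-0.8,0,0,0,0,1,-1,-0.8,0,0,0,0,1,-1,-0.8,0,0,0,0,1,-1,-0.8,0,0,0,0,1,-1,-0.8,0,0,0,0,1,-1,-0.8,0,0,0,0,1]

```text
t: 1.75
position: [0.4032, 0.2755, 0.2329]
tcp_rot: [0.477, 3.104, -0.001]
wrist_force: [0.1, 0.1, -0.4]
finger_gap: 0.0142
gripper_force: 0.0
```

Emit:
send_rows:
  plan: [-0.87,-0.72,0.6,0,0,-0.243,1,-0.87,-0.72,0.6,0,0,-0.243,1,-0.87,-0.72,0.6,0,0,-0.243,1,-0.87,-0.72,0.6,0,0,-0.243,1,-0.87,-0.72,0.6,0,0,-0.243,1,-0.87,-0.72,0.6,0,0,-0.243,1]

```text
t: 2.25
position: [0.4953, 0.1329, 0.14]
tcp_rot: [0.121, -3.138, 0.002]
wrist_force: [-1.8, -0.5, -0.5]
finger_gap: 0.0004
gripper_force: 0.0
```

Emit:
send_rows:
  plan: [0,0.03,0.2,0,0,0,1,0,0.03,0.3,0,0,0,1,0,0.03,0.32,0,0,0,1,0,0.03,0.32,0,0,0,1,0,0.03,0.32,0,0,0,1]

```text
t: 2.67
position: [0.4933, 0.1415, 0.0954]
tcp_rot: [-0.126, 3.138, 0.0]
wrist_force: [0.7, -0.1, -0.7]
finger_gap: 0.0003
gripper_force: 0.0
```

Emit:
send_rows:
  plan: [0,0,0.007,0,0,0,1,0,0,0.013,0,0,0,1,0,0,0.013,0,0,0,1]

```text
t: 2.92
position: [0.4933, 0.1412, 0.0934]
tcp_rot: [-0.126, 3.138, 0.0]
wrist_force: [-0.0, 0.5, -0.8]
finger_gap: 0.0006
gripper_force: 0.0
```

```bash
python3 - <<'E'
from h import *
f=manip.grab_frame("side");cv2.imwrite('pics/s1.png',cv2.resize(f['img'][130:350,280:520],None,fx=3,fy=2.7))
s=manip.sense();print(s['position'],s['wrist_force'])
E
```

```text
[0.49321726 0.14112927 0.09326166] [0.5541537  0.06049739 0.45884108]
```

View pics/s1.png

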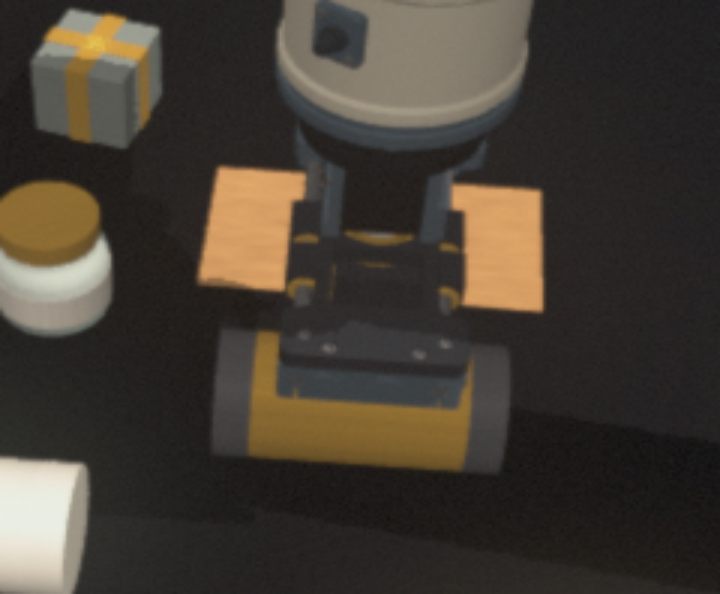

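The fingers are centred along the tin, just above it. Easing down.

Emit:
send_rows:
  plan: [0,-0.025,0.01,0,0,0,1,0,-0.025,0.02,0,0,0,1,0,-0.025,0.025,0,0,0,1,0,-0.025,0.028,0,0,0,1,0,-0.025,0.028,0,0,0,1]

```text
t: 3.38
position: [0.4933, 0.1373, 0.0887]
tcp_rot: [0.125, -3.139, -0.0]
wrist_force: [-1.9, 0.1, 5.6]
finger_gap: 0.0003
gripper_force: 2.6
```

Emit:
send_rows:
  plan: [0,-0.02,0.001,0,0,0,1,0,-0.05,0.001,0,0,0,1,0,-0.085,0.001,0,0,0,1,0,-0.12,0.001,0,0,0,1,0,-0.145,0.001,0,0,0,1,0,-0.16,0.001,0,0,0,1,0,-0.16,0.001,0,0,0,1]

```text
t: 3.97
position: [0.4955, 0.113, 0.0889]
tcp_rot: [-0.125, 3.138, 0.0]
wrist_force: [-2.1, -0.6, 12.9]
finger_gap: 0.0006
gripper_force: 6.6
```

```bash
cat >> h.py <<'E'
def look(near):
    for c,z in(("side",.035),("top",.037)):
        f=manip.grab_frame(c)
        for r in manip.masks_of(f,"tin"):
            P=ray(f,r['location'],z)[0,:2]
            if np.hypot(*(P-near))<.07: print(c,P.round(4),r['mask'].sum())
        if c=="top":
            o=pose(f,"tin",.037,near); print(o and o[:3])
    s=manip.sense();print(s['t'],s['position'].round(4) if hasattr(s['position'],'round') else s['position'],np.round(s['wrist_force'],1))
    return f
E
python3 -c "
from h import *
look(np.array([.495,.114]))"
```

```text
side [0.4964 0.1279] 3604
top [0.4367 0.1007] 53
(array([0.427 , 0.0977], dtype=float32), -1.463, array([ 5.2, 41. ]))
4.2167 [0.4955 0.1133 0.0889] [-2.8 -0.  13.5]
```

Emit:
send_rows:
  plan: [0,-0.015,-0.003,0,0,0,1,0,-0.045,-0.003,0,0,0,1,0,-0.08,-0.003,0,0,0,1,0,-0.115,-0.003,0,0,0,1,0,-0.14,-0.003,0,0,0,1,0,-0.15,-0.003,0,0,0,1,0,-0.15,-0.003,0,0,0,1]

```text
t: 4.8
position: [0.497, 0.0904, 0.0888]
tcp_rot: [0.124, -3.139, 0.0]
wrist_force: [-0.1, 0.6, -0.3]
finger_gap: 0.0004
gripper_force: 0.0
```

Emit:
send_rows:
  plan: [0,0,-0.03,0,0,0,1,0,0,-0.13,0,0,0,1,0,0,-0.13,0,0,0,1,0,0,-0.13,0,0,0,1]

```text
t: 5.13
position: [0.4975, 0.0911, 0.1089]
tcp_rot: [-0.126, 3.138, 0.0]
wrist_force: [0.0, -0.1, 0.9]
finger_gap: 0.0005
gripper_force: 0.0
```

```bash
python3 -c "
from h import *
look(np.array([.497,.102]))
f=manip.grab_frame('side');cv2.imwrite('pics/s2.png',cv2.resize(f['img'][130:350,280:520],None,fx=3,fy=2.7))"
```

```text
side [0.4906 0.1092] 4498
top [0.4322 0.1164] 10
None
5.3833 [0.4968 0.091  0.108 ] [-1.2  0.2  0.3]
```

View pics/s2.png

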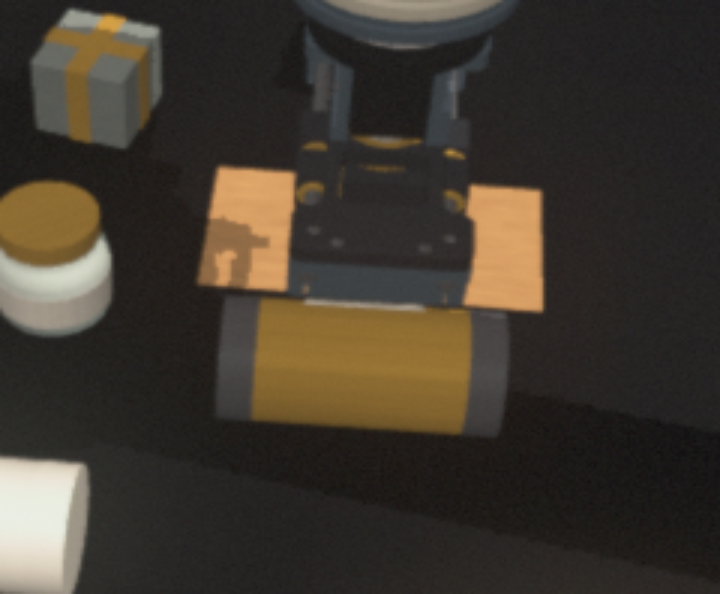

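Emit:
send_rows:
  plan: [0,0.1,0,0,0,0,1,0,0.165,0,0,0,0,1,0,0.165,0.07,0,0,0,1,0,0.165,0.11,0,0,0,1,0,0.165,0.125,0,0,0,1,0,0.165,0.131,0,0,0,1,0,0.165,0.131,0,0,0,1]

```text
t: 6.02
position: [0.4949, 0.1154, 0.0885]
tcp_rot: [0.125, -3.138, 0.0]
wrist_force: [0.2, -0.0, -0.6]
finger_gap: 0.0007
gripper_force: 0.0
```

Emit:
send_rows:
  plan: [0,0,0.003,0,0,0,1,0,0,0.005,0,0,0,1,0,0,0.005,0,0,0,1]

```text
t: 6.27
position: [0.4952, 0.1155, 0.0882]
tcp_rot: [-0.125, 3.139, 0.0]
wrist_force: [-0.3, -0.7, 1.3]
finger_gap: 0.0006
gripper_force: 0.6
```

Emit:
send_rows:
  plan: [0,0,0.003,0,0,0,1,0,-0.02,0.003,0,0,0,1,0,-0.05,0.003,0,0,0,1,0,-0.085,0.003,0,0,0,1,0,-0.12,0.003,0,0,0,1,0,-0.14,0.003,0,0,0,1,0,-0.15,0.003,0,0,0,1]

```text
t: 6.85
position: [0.4973, 0.0928, 0.0888]
tcp_rot: [-0.125, 3.137, 0.0]
wrist_force: [-5.2, -0.2, 28.2]
finger_gap: 0.0003
gripper_force: 14.1
```

Emit:
send_rows:
  plan: [0,-0.015,0,0,0,0,1,0,-0.045,0,0,0,0,1,0,-0.08,0,0,0,0,1,0,-0.115,0,0,0,0,1,0,-0.14,0,0,0,0,1,0,-0.15,0,0,0,0,1,0,-0.15,0,0,0,0,1]

```text
t: 7.43
position: [0.4993, 0.0703, 0.0886]
tcp_rot: [-0.125, 3.137, -0.0]
wrist_force: [-2.8, -1.7, 21.0]
finger_gap: 0.0005
gripper_force: 10.4
```

Emit:
send_rows:
  plan: [0,0,-0.03,0,0,0,1,0,0,-0.13,0,0,0,1,0,0,-0.13,0,0,0,1,0,0,-0.13,0,0,0,1]

```text
t: 7.77
position: [0.4991, 0.0707, 0.1074]
tcp_rot: [-0.125, 3.138, -0.0]
wrist_force: [-0.2, -0.2, -0.4]
finger_gap: 0.0007
gripper_force: 0.0
```

```bash
python3 -c "
from h import *
look(np.array([.499,.082]))"
```

```text
side [0.5006 0.0806] 4265
None
8.0167 [0.4984 0.0707 0.1065] [-0.3 -0.3  0.4]
```

Emit:
send_rows:
  plan: [0,0.1,0,0,0,0,1,0,0.143,0,0,0,0,1,0,0.143,0.07,0,0,0,1,0,0.143,0.11,0,0,0,1,0,0.143,0.122,0,0,0,1,0,0.143,0.128,0,0,0,1,0,0.143,0.128,0,0,0,1,0,0.143,0.128,0,0,0,1]

```text
t: 8.68
position: [0.4966, 0.092, 0.0881]
tcp_rot: [0.125, -3.138, -0.0]
wrist_force: [-3.9, 0.4, 10.6]
finger_gap: 0.0005
gripper_force: 5.2
```

Emit:
send_rows:
  plan: [0,-0.02,0,0,0,0,1,0,-0.05,-0.001,0,0,0,1,0,-0.085,-0.002,0,0,0,1,0,-0.12,-0.003,0,0,0,1,0,-0.14,-0.003,0,0,0,1,0,-0.15,-0.003,0,0,0,1]

```text
t: 9.18
position: [0.4986, 0.0691, 0.0889]
tcp_rot: [0.125, -3.139, 0.0]
wrist_force: [-3.4, -0.4, 19.3]
finger_gap: 0.0003
gripper_force: 9.2
```

Emit:
send_rows:
  plan: [0,-0.015,0,0,0,0,1,0,-0.045,0,0,0,0,1,0,-0.08,0.001,0,0,0,1,0,-0.115,0.002,0,0,0,1,0,-0.14,0.003,0,0,0,1,0,-0.15,0.003,0,0,0,1,0,-0.15,0.003,0,0,0,1]

```text
t: 9.77
position: [0.5006, 0.0466, 0.0885]
tcp_rot: [-0.125, 3.139, -0.0]
wrist_force: [-3.9, -2.2, 18.5]
finger_gap: 0.0006
gripper_force: 9.4
```

Emit:
send_rows:
  plan: [0,0,-0.03,0,0,0,1,0,0,-0.13,0,0,0,1,0,0,-0.13,0,0,0,1,0,0,-0.13,0,0,0,1]

```text
t: 10.1
position: [0.5009, 0.0471, 0.1077]
tcp_rot: [-0.125, 3.138, -0.0]
wrist_force: [-0.7, -0.4, 0.2]
finger_gap: 0.0003
gripper_force: 0.0
```

```bash
python3 -c "
from h import *
look(np.array([.5,.058]))"
```

```text
side [0.4983 0.0581] 4041
None
10.35 [0.5002 0.0473 0.1068] [-0.5  0.1  0.1]
```

Emit:
send_rows:
  plan: [0,0.1,0,0,0,0,1,0,0.147,0,0,0,0,1,0,0.147,0.07,0,0,0,1,0,0.147,0.11,0,0,0,1,0,0.147,0.122,0,0,0,1,0,0.147,0.128,0,0,0,1,0,0.147,0.128,0,0,0,1,0,0.147,0.128,0,0,0,1]

```text
t: 11.02
position: [0.4983, 0.0691, 0.0882]
tcp_rot: [0.125, -3.138, -0.0]
wrist_force: [-2.6, 0.6, 5.4]
finger_gap: 0.0008
gripper_force: 2.6
```

Emit:
send_rows:
  plan: [0,-0.02,-0.001,0,0,0,1,0,-0.05,-0.003,0,0,0,1,0,-0.085,-0.004,0,0,0,1,0,-0.12,-0.005,0,0,0,1,0,-0.14,-0.005,0,0,0,1,0,-0.15,-0.005,0,0,0,1]

```text
t: 11.52
position: [0.5003, 0.0463, 0.089]
tcp_rot: [0.125, -3.138, 0.0]
wrist_force: [-3.0, -0.7, 6.2]
finger_gap: 0.0003
gripper_force: 3.4
```

Emit:
send_rows:
  plan: [0,-0.015,0,0,0,0,1,0,-0.045,0,0,0,0,1,0,-0.08,0.001,0,0,0,1,0,-0.115,0.003,0,0,0,1,0,-0.14,0.004,0,0,0,1,0,-0.15,0.004,0,0,0,1,0,-0.15,0.004,0,0,0,1]

```text
t: 12.1
position: [0.5023, 0.0238, 0.0886]
tcp_rot: [0.125, -3.139, 0.0]
wrist_force: [-3.2, -0.5, 11.2]
finger_gap: 0.0004
gripper_force: 5.6
```

Emit:
send_rows:
  plan: [0,0,-0.03,0,0,0,1,0,0,-0.13,0,0,0,1,0,0,-0.13,0,0,0,1,0,0,-0.13,0,0,0,1]

```text
t: 12.43
position: [0.5029, 0.0243, 0.1082]
tcp_rot: [-0.125, 3.138, -0.0]
wrist_force: [1.1, 0.5, -0.2]
finger_gap: 0.0006
gripper_force: 0.0
```

```bash
python3 -c "
from h import *
look(np.array([.5,.036]))"
```

```text
side [0.5006 0.0367] 3870
top [0.4401 0.0399] 155
None
12.6833 [0.5021 0.0244 0.1073] [-0.1  0.4 -0.5]
```

Emit:
send_rows:
  plan: [0,0.1,0,0,0,0,1,0,0.15,0,0,0,0,1,0,0.15,0.07,0,0,0,1,0,0.15,0.11,0,0,0,1,0,0.15,0.125,0,0,0,1,0,0.15,0.131,0,0,0,1,0,0.15,0.131,0,0,0,1,0,0.15,0.131,0,0,0,1]

```text
t: 13.35
position: [0.5001, 0.0467, 0.0882]
tcp_rot: [0.125, -3.138, -0.0]
wrist_force: [-2.5, -0.1, 4.4]
finger_gap: 0.0006
gripper_force: 2.0
```

Emit:
send_rows:
  plan: [0,-0.02,-0.001,0,0,0,1,0,-0.05,-0.003,0,0,0,1,0,-0.085,-0.004,0,0,0,1,0,-0.12,-0.005,0,0,0,1,0,-0.14,-0.005,0,0,0,1,0,-0.15,-0.005,0,0,0,1]

```text
t: 13.85
position: [0.5021, 0.0238, 0.089]
tcp_rot: [0.125, -3.139, 0.0]
wrist_force: [-3.0, -0.3, 6.1]
finger_gap: 0.0003
gripper_force: 3.4
```

Emit:
send_rows:
  plan: [0,-0.015,0,0,0,0,1,0,-0.045,0,0,0,0,1,0,-0.08,0.001,0,0,0,1,0,-0.115,0.003,0,0,0,1,0,-0.14,0.004,0,0,0,1,0,-0.15,0.004,0,0,0,1,0,-0.15,0.004,0,0,0,1]

```text
t: 14.43
position: [0.5042, 0.0013, 0.0886]
tcp_rot: [-0.125, 3.139, -0.0]
wrist_force: [-3.9, -1.0, 11.1]
finger_gap: 0.0001
gripper_force: 6.0
```

Emit:
send_rows:
  plan: [0,0,-0.03,0,0,0,1,0,0,-0.13,0,0,0,1,0,0,-0.13,0,0,0,1,0,0,-0.13,0,0,0,1]

```text
t: 14.77
position: [0.5047, 0.0018, 0.1082]
tcp_rot: [-0.125, 3.138, -0.0]
wrist_force: [0.0, -0.1, -0.1]
finger_gap: 0.0001
gripper_force: 0.0
```

```bash
python3 -c "
from h import *
look(np.array([.5,.014]))
f=manip.grab_frame('side');cv2.imwrite('pics/s3.png',cv2.resize(f['img'][100:320,280:520],None,fx=3,fy=2.7))"
```

```text
side [0.5065 0.0091] 3812
top [0.4376 0.0072] 222
None
15.0167 [0.5039 0.002  0.1073] [-0.1  0.3 -0. ]
```

View pics/s3.png

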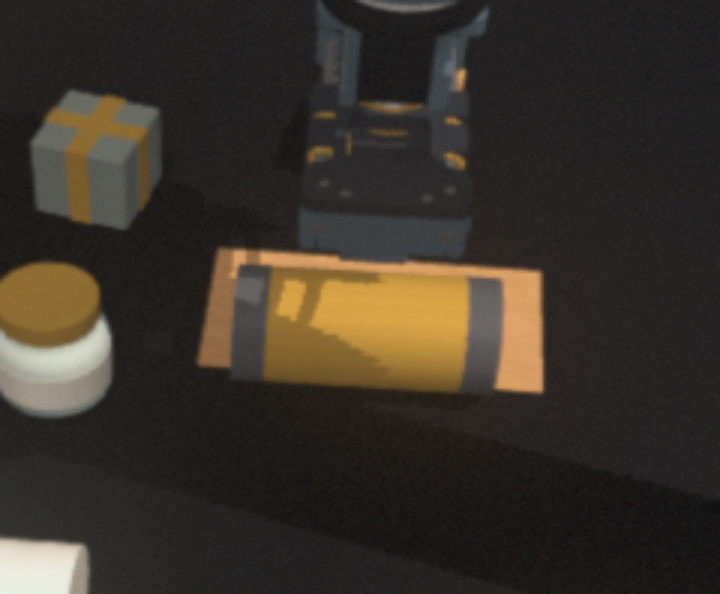

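The tin is rolling straight, centred lengthwise on the card, and has reached about y=0.012. Two more strokes should do it.

Emit:
send_rows:
  plan: [0,0.1,0,0,0,0,1,0,0.15,0,0,0,0,1,0,0.15,0.07,0,0,0,1,0,0.15,0.11,0,0,0,1,0,0.15,0.125,0,0,0,1,0,0.15,0.131,0,0,0,1,0,0.15,0.131,0,0,0,1,0,0.15,0.131,0,0,0,1]

```text
t: 15.73
position: [0.5021, 0.0242, 0.0882]
tcp_rot: [0.125, -3.138, -0.0]
wrist_force: [-0.7, -0.1, 2.3]
finger_gap: 0.0008
gripper_force: 0.8
```

Emit:
send_rows:
  plan: [0,-0.02,-0.001,0,0,0,1,0,-0.05,-0.003,0,0,0,1,0,-0.085,-0.004,0,0,0,1,0,-0.12,-0.005,0,0,0,1,0,-0.14,-0.005,0,0,0,1,0,-0.15,-0.005,0,0,0,1]

```text
t: 16.23
position: [0.5042, 0.0013, 0.089]
tcp_rot: [0.125, -3.139, 0.0]
wrist_force: [-2.7, -0.1, 5.5]
finger_gap: 0.0007
gripper_force: 3.0
```

Emit:
send_rows:
  plan: [0,-0.015,0,0,0,0,1,0,-0.045,0,0,0,0,1,0,-0.08,0.001,0,0,0,1,0,-0.115,0.003,0,0,0,1,0,-0.14,0.004,0,0,0,1,0,-0.15,0.004,0,0,0,1,0,-0.15,0.004,0,0,0,1]

```text
t: 16.82
position: [0.5062, -0.0212, 0.0887]
tcp_rot: [-0.125, 3.139, -0.001]
wrist_force: [-4.0, -1.2, 11.3]
finger_gap: 0.0005
gripper_force: 6.0
```

Emit:
send_rows:
  plan: [0,0,-0.03,0,0,0,1,0,0,-0.13,0,0,0,1,0,0,-0.13,0,0,0,1,0,0,-0.13,0,0,0,1]

```text
t: 17.15
position: [0.5066, -0.0206, 0.1082]
tcp_rot: [-0.125, 3.137, -0.001]
wrist_force: [-0.8, 0.3, -0.0]
finger_gap: 0.0008
gripper_force: 0.0
```

```bash
python3 -c "
from h import *
look(np.array([.506,-.01]))"
```

```text
side [ 0.5021 -0.0123] 3771
None
17.4 [ 0.5057 -0.0204  0.1073] [-0.6  0.1  0.1]
```

Emit:
send_rows:
  plan: [0,0.1,0,0,0,0,1,0,0.15,0,0,0,0,1,0,0.15,0.07,0,0,0,1,0,0.15,0.11,0,0,0,1,0,0.15,0.125,0,0,0,1,0,0.15,0.131,0,0,0,1,0,0.15,0.131,0,0,0,1,0,0.15,0.131,0,0,0,1]

```text
t: 18.07
position: [0.504, 0.0018, 0.0881]
tcp_rot: [0.125, -3.139, -0.0]
wrist_force: [-0.0, -0.4, 0.5]
finger_gap: 0.0004
gripper_force: 0.1
```

Emit:
send_rows:
  plan: [0,-0.02,-0.001,0,0,0,1,0,-0.05,-0.003,0,0,0,1,0,-0.085,-0.004,0,0,0,1,0,-0.12,-0.005,0,0,0,1,0,-0.14,-0.005,0,0,0,1,0,-0.15,-0.005,0,0,0,1]

```text
t: 18.57
position: [0.5061, -0.0213, 0.089]
tcp_rot: [-0.124, 3.139, -0.0]
wrist_force: [-1.7, 0.5, 6.2]
finger_gap: 0.0007
gripper_force: 2.9
```

Emit:
send_rows:
  plan: [0,-0.015,0,0,0,0,1,0,-0.045,0,0,0,0,1,0,-0.08,0.001,0,0,0,1,0,-0.115,0.003,0,0,0,1,0,-0.14,0.004,0,0,0,1,0,-0.15,0.004,0,0,0,1,0,-0.15,0.004,0,0,0,1]

```text
t: 19.15
position: [0.5081, -0.0437, 0.0887]
tcp_rot: [-0.125, 3.138, -0.001]
wrist_force: [-2.8, -0.8, 13.8]
finger_gap: 0.0002
gripper_force: 6.4
```

Emit:
send_rows:
  plan: [0,0,-0.05,0,0,0,1,0,0,-0.25,0,0,0,1,0,0,-0.5,0,0,0,1,0,0,-0.8,0,0,0,1,0,0,-0.8,0,0,0,1]

```text
t: 19.57
position: [0.5105, -0.0435, 0.2148]
tcp_rot: [-0.125, 3.13, -0.003]
wrist_force: [1.6, -0.9, 0.7]
finger_gap: 0.0005
gripper_force: 0.0
```

Emit:
send_rows:
  plan: [0.5,1,0,0,0,0,1,0.5,1,0,0,0,0,1,0.5,1,0,0,0,0,1,0.5,1,0,0,0,0,1,0.5,1,0,0,0,0,1,0.5,1,0,0,0,0,1]

```text
t: 20.07
position: [0.42, 0.1021, 0.2087]
tcp_rot: [-0.131, 3.139, 0.0]
wrist_force: [1.3, -1.0, -0.6]
finger_gap: 0.0001
gripper_force: 0.0
```

Emit:
send_rows:
  plan: [0.3,1,0,0,0,0,1,0.3,1,0,0,0,0,1,0.3,1,0,0,0,0,1,0.3,1,0,0,0,0,1,0.3,1,0,0,0,0,1,0.3,1,0,0,0,0,1]

```text
t: 20.57
position: [0.3647, 0.2472, 0.2084]
tcp_rot: [-0.129, 3.138, 0.0]
wrist_force: [-0.7, -0.4, -0.2]
finger_gap: 0.0007
gripper_force: 0.0
```

```bash
python3 -c "
from h import *
f=look(np.array([.506,-.034]))
print([pose(f,t,z,n)[:2] for t,z,n in (('carton',.0275,(.51,-.195)),('giftbox',.03,(.682,-.123)))])
cv2.imwrite('pics/t4.png',f['img'])"
```

```text
side [ 0.5063 -0.0309] 3617
top [ 0.5067 -0.0339] 2392
(array([ 0.5091, -0.036 ], dtype=float32), 0.088, array([145.6,  70.5]))
20.8167 [0.3649 0.2455 0.2083] [-0.1 -0.5 -0.5]
[(array([ 0.5112, -0.1961], dtype=float32), 1.484), (array([ 0.6805, -0.125 ], dtype=float32), -0.211)]
```

View pics/t4.png

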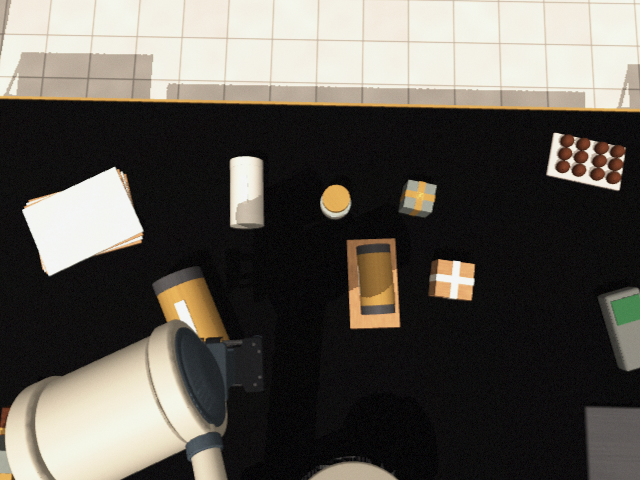

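The tin lies over the card at (376,279), centred to within about 7 mm, and the carton (453,280), gift box (418,198) and jar (336,201) are where they were. Handing in.

```bash
python3 -c "
from cell import manip
print(manip.close_job())"
```

```text
the job is handed in; nothing more can be done
None
```

The job is handed in at about 21 s: the tin was rolled by fingertip pressure on its top and rests lengthwise over the card, about 7 mm from its centre, with the carton, gift box and jar unmoved; fingertip force peaked at about 28 N, above the advised 3–10 N; hand-in returned no verdict.

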